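# Set the desk lamp's spring tensioner and lock its pawl

### The arm

A 6-joint arm with a two-finger parallel gripper is mounted at the origin on the work surface. World frame = base frame: x ahead of the robot, y to its left, z up, the work surface at z = 0. Lengths are in m, angles in rad, forces in N, time in s.
With the tool pointing down it reaches from about 0.35 to 0.8 m from the base axis. Payload 7.3 kg.
Tool frame: the origin (TCP) lies between the finger pads; the fingertips stand 25 mm ahead of it and the grasp point (between the pads) lies 6 mm ahead of it (r.tip_extent is the distance from the TCP to the fingertips, in m); z points along the fingers, y is the direction in which the jaws open and shut (so a half turn about z gives the same grasp; the last joint's range is limited). The gripper opens to 85 mm and grips with 20 to 120 N. Pads are 22 mm wide; open, the fingers measure 114 mm over their backs; the gripper's body (76 mm by 85 mm) begins 54 mm behind the grasp point. The pads swing forward as they close: fully open they stand 13 mm farther back than shut.
Start: joints at [-1.417, 0.342, 1.524, -0, 1.275, -0.146], TCP at [0.155, -0.502, 0.256] pointing down, gripper open.
Joint ranges: [-2.53, 2.53], [-0.77, 2.02], [0.04, 2.7], [-1, 4.14], [0.28, 2.66], [-3.11, 3.11]. Speed limits (rad/s): [2.57, 2.57, 3.14, 3.14, 3.14, 3.14].

### API

Orientations are given as a unit quaternion [x, y, z, w].
In Python, from workcell import r, command_gripper, optics gives the robot as it stands. The module is installed in compiled form; this text tells all that it offers. Calls block until the motion is done:
- r.reach(position, orientation): joint-space move of the TCP to a pose.
- r.move_straight(position, orientation=None, speed=0.15, max_force=None): straight line of the TCP; orientation=None keeps the orientation; speed is the mean speed in m/s. With max_force (N) it stops when the force on the tool has changed by that much, and returns True; else False.
- r.movej(angles): joint-space move.
- command_gripper(opening, force=None): finger opening in m; force is the grip in N (None keeps the last); returns when the fingers have stopped.
- r.hold(seconds).
- r.solve_ik(position, orientation): joint angles nearest the present ones, or None.
- r.read_state(): the state.
- optics.get_image(name): name is "scene" or "top" or "wrist"; returns (picture, depth): 400x640x3 uint8, red, green, blue; 400x640 float32, m along the optical axis (not along the pixel's ray), 0 where there is no reading.
- optics.camera_model(name): a dict with "K" (3x3 intrinsics, pixels), "R" (3x3) and "t" (3): a world point X has camera coordinates R X + t; the wrist camera has in their place "tool_from_camera" (4x4, takes a point from camera to tool coordinates, whose origin is the TCP and whose axes are the flange's). Camera axes: x right, y down, z forward; pixel columns grow to the right and rows downward; lengths in m; the calibration is good to about 2 mm. The wrist camera is an equidistant fisheye: a pixel r from the principal point sees the ray r / f radians off the axis. A picture is of the moment at which its call begins: read the wrist's pose just before it. camera_model takes no time and is no camera call.
A pose or a line that the arm cannot do raises r.PlanningError and nothing moves.
- r.finish_job(): hands the job in, once; it reports no verdict.
The state is a dict: "time_s": time; "joint_positions": joint angles; "dq": joint speeds; "tau": joint torques, N m; "eef_pos": TCP position; "eef_rot": TCP orientation; "contact_force": force on the tool from outside, world axes, zero at the start; "torque": the same for the moment, N m; "grip_width": finger opening in m.
Only numpy, scipy, OpenCV 4.12 (cv2) and the standard library are available. Lean on these libraries where they do the work, as an engineer would, in place of code of your own. Each camera call takes 0.05 s, during which the arm holds its last target.

### The job

Retension this folded desk lamp's arm spring: turn the black knob clockwise so that the sprung pawl catches at the tooth that leaves the wheel's pointer closest to the index finger, and let the wheel come back gently onto the pawl - it must not snap back, nor be forced hard against the pawl. Then push the lock slide fully home behind the pawl. Leave the index finger and the other things on the table as they are.

Things in the scene. Friction and masses are not known exactly. Their poses are not given: they have to be found in the camera images.
- wheel (a joint): turn of the steel ratchet wheel with the black knob on top, rad: 0 at start (slack stop), growing clockwise seen from above, 1.9 at most; upright axis through knob_grip. A spring pulls it back with about 0.22 N m at 0, rising 0.12 N m per rad; the pawl riding over a tooth adds up to 0.2 N m. Let go 0.03 rad or more short of rest on the pawl it snaps back (over 2.5 rad/s).
- knob_grip (a point): point on the wheel's axis at the height to grip, 51 mm above the table: in the black bar grip of the knob, 50 mm long, 14 mm thick, 30 to 64 mm above the table, on a 48 mm round skirt (22 to 30 mm). The point turns with the wheel: x runs along the bar, y across it, z up.
- pointer_tip (a point): tip of the pointed dark pointer on the wheel's top face, 55 mm from the wheel's axis, 24 mm above the table; turns with the wheel
- index_tip (a point): top of the pointed steel index finger that stands up outside the wheel's rim, 65 mm from the wheel's axis, 24 mm above the table. Its x axis points outward from the wheel's axis. It shows the wanted place of the pointer and must stay where it is; it lies 0.75 to 1.2 rad clockwise of where the pointer starts.
- pawl: sprung dark steel pawl bar, 43 mm long, 8 mm high; origin on its upright pivot. It drops behind a tooth when the wheel is about 0.06 rad past the angle at which that tooth will rest on it; the wheel, eased back, then stops there and the pawl carries the spring's load (about 9 N); turning on backwards with some 0.7 N m forces it too hard (25 N).
- pawl_tip (a point): catching corner of the pawl, 22 mm above the table, 41 mm from the wheel's axis when dropped in, 46 mm riding over a tooth; on the -y side of the wheel in the base's frame. Five saw teeth, 0.314 rad apart, tip radius 46 mm. The first rests on the pawl 0.43 to 0.77 rad from the start: the pawl's mounting is adjustable and differs from lamp to lamp.
- lock (a joint): travel of the lock slide, m: 0 = drawn out, 0.016 = fully home close behind the pawl; it moves towards the wheel, rubs with about 2 N, and stays where it is left. It cannot go home while the pawl is lifted.
- lock_tab (a point): middle of the outer face of the lock slide's upright steel tab, 37 mm above the table. The tab is 24 mm wide, 8 mm thick, from 12 to 48 mm above the table, about 90 mm from the wheel's axis. The point's +y axis is the way it slides home (away from this face, towards the wheel); x runs across the tab.
- lamp_base: dark steel base plate, 170 by 235 by 8 mm, fixed to the table; origin on the wheel's axis at table height. The folded lamp arm rises from its +y end (bracket from 73 mm off the axis, 55 mm high; head 440 mm from the axis). Nothing of the mechanism but knob and tab is higher than 25 mm.
- microphone: black hand microphone lying on the table, 210 mm long, 42 mm across the head; bystander
- mug: white mug, 80 mm across, 90 mm high; origin at the centre of its foot; bystander
- note_pad: block of sticky notes, 76 by 76 by 20 mm; bystander

How it is judged:
On the way, in this order (a step that is already met when the one before it is completed fails the run):
1. the wheel rests on the pawl at the tooth nearest the index finger, the knob let go, the lock slide not yet home (y of pointer_tip in the frame of index_tip between -0.0115 and 0.0115 m and horizontal distance between pawl_tip and knob_grip below 0.0425 m and contact force between the fingers and anything else below 0.5 N and velocity of joint wheel between -0.1 and 0.1 rad/s and contact force between pawl and anything else above 2 N and value of joint lock below 0.012 m), for 0.2 s.
2. the lock slide is fully home (value of joint lock above 0.0135 m), for 0.2 s.
At the end, for the whole second after the job is handed in: the wheel is at rest with a tooth bearing on the dropped-in pawl, the pointer within 11.5 mm of the index finger measured along the rim (teeth are 17 mm apart there), and the lock slide is within 2.5 mm of fully home (y of pointer_tip in the frame of index_tip between -0.0115 and 0.0115 m and horizontal distance between pawl_tip and knob_grip below 0.0425 m and contact force between pawl and anything else above 2 N and velocity of joint wheel between -0.1 and 0.1 rad/s and value of joint lock above 0.0135 m); the robot touches nothing.
It fails at once if the wheel snaps back (faster than 2.5 rad/s) (velocity of joint wheel below -2.5 rad/s).
It fails at once if the wheel is forced against the pawl (over 25 N, about three times the spring's load) (contact force between pawl and anything else above 25 N).
It fails at once if the index finger is displaced by more than 4 mm (distance of index_tip from where it was at the start of the episode above 0.004 m).
It fails at once if the microphone, mug or note pad is moved by more than 30 mm (distance of any of microphone, mug, note_pad from where it was at the start of the episode above 0.03 m).
It also fails if it takes over 61 s, if anything falls off the work surface, if the arm or the gripper's body presses on something with over 40 N, if the wrist force passes 120 N, or if a joint passes its speed limit or range.

## Working session

There is one attempt and no reset: what is moved stays moved. The work goes in short steps, each a Python script; the robot and the scene stay as the last script left them, time stands still between calls to the robot, and variables do not carry over. Pictures are saved under pics/ and viewed, and the job is handed in when it is done.

```bash
mkdir -p pics; python3 - <<'E'
from workcell import r,command_gripper,optics
import cv2,numpy as np
for n in ["scene","top","wrist"]:
    s=r.read_state()
    im,d=optics.get_image(n); cv2.imwrite(f"pics/a_{n}.png",im[:,:,::-1]); np.savez(f"a_{n}.npz",im=im,d=d)
    m=optics.camera_model(n); print(n,{k:np.round(v,4).tolist() if not isinstance(v,str) else v for k,v in m.items()})
print(s)
E
```

```text
scene {'K': [[364.4429, 0.0, 319.7664], [0.0, 364.4429, 197.0273], [0.0, 0.0, 1.0]], 'R': [[-0.0497, 0.9987, 0.0061], [0.6828, 0.0385, -0.7296], [-0.7289, -0.0321, -0.6838]], 't': [0.0355, -0.3155, 1.3405]}
top {'K': [[409.8336, 0.0, 316.2158], [0.0, 409.8336, 200.5834], [0.0, 0.0, 1.0]], 'R': [[-0.0291, -0.9996, 0.0065], [-0.9718, 0.0268, -0.2344], [0.2341, -0.0131, -0.9721]], 't': [-0.0082, 0.5474, 0.863]}
wrist {'K': [[309.7069, 0.0, 322.4496], [0.0, 309.7069, 194.7165], [0.0, 0.0, 1.0]], 'tool_from_camera': [[0.0011, -0.9619, -0.2735, 0.0685], [1.0, 0.001, 0.0005, -0.0005], [-0.0003, -0.2735, 0.9619, -0.1183], [0.0, 0.0, 0.0, 1.0]]}
{'time_s': 0.1, 'joint_positions': array([-1.41699375e+00,  3.42636790e-01,  1.52493782e+00, -2.10105628e-05,
        1.27537597e+00, -1.45980724e-01]), 'dq': array([-0.00132116, -0.00314998, -0.001516  ,  0.00074739, -0.00017684,
       -0.00036455]), 'tau': array([ 7.47803824e-04, -4.34449017e+01, -2.46489125e+01, -1.53669494e-04,
        4.68058264e-03,  2.40169425e-05]), 'eef_pos': array([ 0.15501447, -0.50125312,  0.25569816]), 'eef_rot': array([ 9.88786578e-01,  1.49333993e-01, -1.27033962e-05, -6.78917157e-04]), 'contact_force': array([-0.78800216, -1.15285538,  0.71639431]), 'torque': array([ 0.04332357, -0.0086446 , -0.00797654]), 'grip_width': 0.0855339205785568}
```

View pics/a_scene.png

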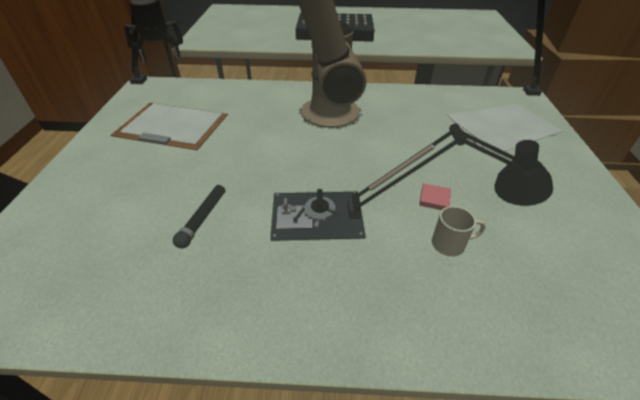

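View pics/a_top.png

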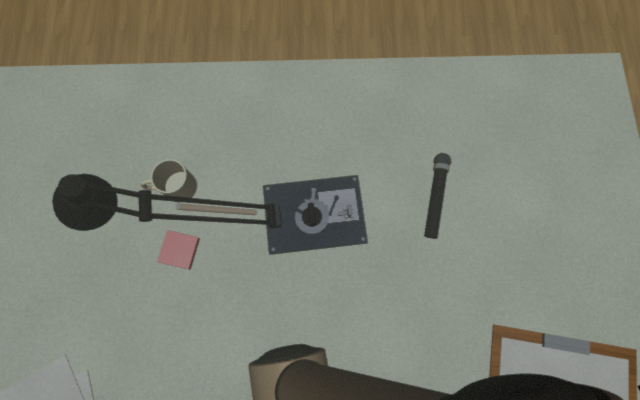

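View pics/a_wrist.png

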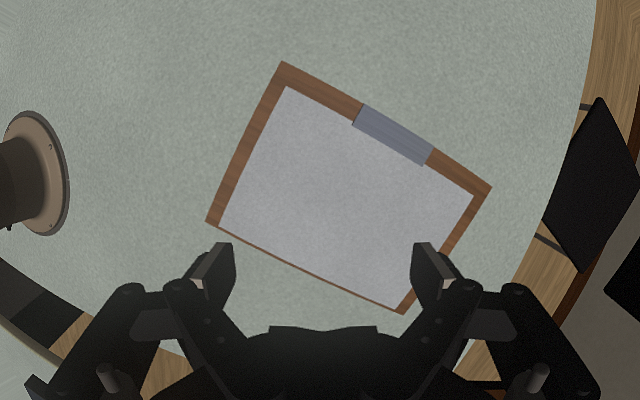

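```bash
cat > h.py <<'E'
from workcell import r,command_gripper,optics
import cv2,numpy as np
from scipy.spatial.transform import Rotation as Rn
def ray(n,u,v,pose=None):
    m=optics.camera_model(n);K=np.array(m["K"])
    x=(u-K[0,2])/K[0,0];y=(v-K[1,2])/K[1,1]
    if n!="wrist":
        R=np.array(m["R"]);t=np.array(m["t"]);return -R.T@t,R.T@np.array([x,y,1.])
    th=np.hypot(x,y);s=np.sin(th)/th if th>1e-9 else 1
    T=np.array(m["tool_from_camera"]);p,q=pose;Q=Rn.from_quat(q).as_matrix()
    return p+Q@T[:3,3],Q@T[:3,:3]@np.array([x*s,y*s,np.cos(th)])
def onz(n,u,v,z,pose=None):
    o,d=ray(n,u,v,pose);return o+d*(z-o[2])/d[2]
def proj(X,pose):
    m=optics.camera_model("wrist");K=np.array(m["K"]);T=np.array(m["tool_from_camera"]);p,q=pose
    c=T[:3,:3].T@(Rn.from_quat(q).as_matrix().T@(np.asarray(X)-p)-T[:3,3])
    th=np.arctan2(np.hypot(c[0],c[1]),c[2]);a=np.arctan2(c[1],c[0])
    return K[0,2]+K[0,0]*th*np.cos(a),K[1,2]+K[1,1]*th*np.sin(a)
def down(yaw): # tool x axis at world angle yaw
    return (Rn.from_euler('z',yaw)*Rn.from_quat([1,0,0,0])).as_quat()
def snap(name):
    s=r.read_state();im,d=optics.get_image("wrist");cv2.imwrite(f"pics/{name}.png",im[:,:,::-1])
    np.savez(name+".npz",im=im,d=d,p=s["eef_pos"],q=s["eef_rot"]);return s
E
python3 - <<'E'
from h import *
print("knob",onz("top",312,214,.064))
for u,v in [(264,184),(357,176),(367,243),(270,254)]: print(onz("top",u,v,.008))
k=onz("top",312,214,.064)
for yaw in np.arange(-3.1,3.2,.4):
    j=r.solve_ik(np.array([k[0],k[1],.057]),down(yaw)); print(round(yaw,2),None if j is None else np.round(j,2))
E
```

```text
knob [ 0.51639919 -0.01337677  0.064     ]
[0.60557566 0.10108438 0.008     ]
[ 0.61969892 -0.12598814  0.008     ]
[ 0.45482328 -0.14087981  0.008     ]
[0.43550449 0.08698793 0.008     ]
-3.1 [-0.17  0.58  1.78 -0.    0.78 -1.79]
-2.7 [-0.17  0.58  1.78 -0.    0.78 -2.19]
-2.3 [-0.17  0.58  1.78 -0.    0.78 -2.59]
-1.9 [-0.17  0.58  1.78 -0.    0.78 -2.99]
-1.5 [-0.17  0.58  1.78 -0.    0.78  2.9 ]
-1.1 [-0.17  0.58  1.78 -0.    0.78  2.5 ]
-0.7 [-0.17  0.58  1.78 -0.    0.78  2.1 ]
-0.3 [-0.17  0.58  1.78 -0.    0.78  1.7 ]
0.1 [-0.17  0.58  1.78 -0.    0.78  1.3 ]
0.5 [-0.17  0.58  1.78 -0.    0.78  0.9 ]
0.9 [-0.17  0.58  1.78 -0.    0.78  0.5 ]
1.3 [-0.17  0.58  1.78 -0.    0.78  0.1 ]
1.7 [-0.17  0.58  1.78 -0.    0.78 -0.3 ]
2.1 [-0.17  0.58  1.78 -0.    0.78 -0.7 ]
2.5 [-0.17  0.58  1.78 -0.    0.78 -1.1 ]
2.9 [-0.17  0.58  1.78 -0.    0.78 -1.5 ]
```

```bash
python3 - <<'E'
from h import *
r.reach([.516,-.10,.20],down(np.pi/2)); r.hold(.2)
s=snap("b1"); print(s["time_s"],s["eef_pos"],s["contact_force"],s["torque"])
E
```

```text
2.3083 [ 0.51591771 -0.10075362  0.20006918] [-0.83726835  0.24704319 -0.88816539] [ 0.01165009 -0.05019956 -0.03039353]
```

View pics/b1.png

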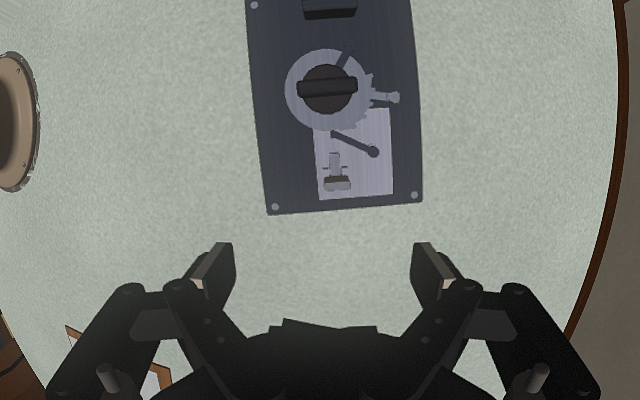

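```bash
python3 - <<'E'
import cv2
im=cv2.imread("pics/b1.png")[30:220,240:430]
im=cv2.convertScaleAbs(im,alpha=1.7,beta=10)
cv2.imwrite("pics/b1z.png",cv2.resize(im,None,fx=3.15,fy=3.15,interpolation=cv2.INTER_CUBIC))
E
```

```text
(no output)
```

View pics/b1z.png

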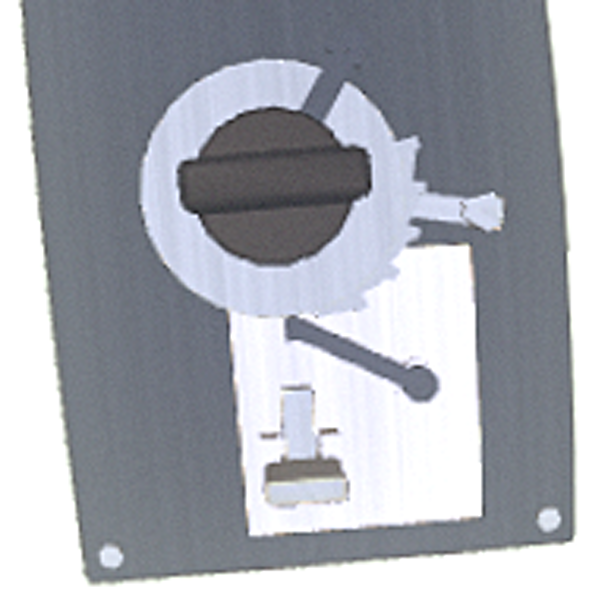

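```bash
cat > meas.py <<'E'
from h import *
def cloud(f):
    z=np.load(f);d=z["d"];pose=(z["p"],z["q"])
    m=optics.camera_model("wrist");K=np.array(m["K"]);T=np.array(m["tool_from_camera"])
    v,u=np.mgrid[0:400,0:640];x=(u-K[0,2])/K[0,0];y=(v-K[1,2])/K[1,1];th=np.hypot(x,y)+1e-9
    t=np.tan(th)/th;c=np.stack([x*t*d,y*t*d,d],-1)
    w=(c@T[:3,:3].T+T[:3,3])@Rn.from_quat(z["q"]).as_matrix().T+z["p"]
    w[d<=0]=np.nan
    return w,z["im"],pose
E
python3 - <<'E'
from meas import *
w,im,pose=cloud("b1.npz")
sub=w[30:220,240:430].reshape(-1,3)
near=lambda c,rad:sub[np.hypot(sub[:,0]-c[0],sub[:,1]-c[1])<rad]
k=np.array([.516,-.013])
b=near(k,.06);b=b[(b[:,2]>.058)&(b[:,2]<.07)]
rc=cv2.minAreaRect((b[:,:2]*1000).astype(np.float32));print("bar",len(b),rc,b[:,2].mean())
bx=cv2.boxPoints(rc)/1000; e=bx[1]-bx[0];f=bx[2]-bx[1];e=e if np.hypot(*e)>np.hypot(*f) else f;print("bar ang",np.arctan2(e[1],e[0]))
sk=near(k,.04);
for lo,hi in [(.026,.034),(.016,.025)]:
    q=sub[(sub[:,2]>lo)&(sub[:,2]<hi)];print(lo,len(q),np.nanmin(q,0),np.nanmax(q,0))
Z=lambda x,y:(240+x/3.15,30+y/3.15)
def at(n,x,y,z): 
    p=onz("wrist",*Z(x,y),z,pose);print(n,np.round(p,4), "depth",np.round(w[int(round(Z(x,y)[1])),int(round(Z(x,y)[0]))],4));return p
at("ptr edge mid at rim",337,74,.024);at("ptr base",315,103,.024)
at("index tip?",463,210,.024);at("idx outer",492,210,.024)
at("pawl piv",420,382,.02);at("pawl tip",292,330,.02)
at("tab top l",265,492,.048);at("tab top r",348,492,.048);at("tab mid",307,480,.048)
at("rod",300,420,.02)
t=sub[(sub[:,2]>.04)&(sub[:,2]<.052)&(sub[:,1]<-.07)]
rc=cv2.minAreaRect((t[:,:2]*1000).astype(np.float32));print("tab",len(t),rc,t[:,2].max())
for n,p in [("plateL",(90,580)),("plateR",(573,540)),("plateTL",(22,5)),("plateTR",(547,5))]: at(n,*p,.008)
# circle fit of wheel left outline
pts=np.array([onz("wrist",*Z(*p),.02,pose)[:2] for p in [(143,180),(160,115),(200,75),(255,58),(320,65),(148,240),(180,285),(240,314),(285,317)]])
A=np.c_[2*pts,np.ones(len(pts))];s=np.linalg.lstsq(A,(pts**2).sum(1),rcond=None)[0];print("wheel c",s[:2],"R",np.sqrt(s[2]+s[:2]@s[:2]))
pts=np.array([onz("wrist",*Z(*p),.030,pose)[:2] for p in [(210,137),(235,117),(272,107),(320,122),(338,140),(200,213),(225,250),(270,266),(320,250),(346,207)]])
A=np.c_[2*pts,np.ones(len(pts))];s=np.linalg.lstsq(A,(pts**2).sum(1),rcond=None)[0];print("skirt c",s[:2],"R",np.sqrt(s[2]+s[:2]@s[:2]))
E
```

```text
bar 1043 ((518.6747436523438, -12.09099006652832), (50.09957504272461, 14.686424255371094), 5.059900760650635) 0.06419289393177907
bar ang 0.088311985
0.026 1210 [ 0.49714437 -0.09688186  0.02600504] [0.58743994 0.03726121 0.03359166]
0.016 4307 [ 0.47859245 -0.11168525  0.01601386] [0.58909916 0.0355739  0.02499994]
ptr edge mid at rim [0.538  0.0223 0.024 ] depth [0.538  0.0226 0.0249]
ptr base [0.5315 0.0131 0.024 ] depth [0.5314 0.0126 0.0259]
index tip? [ 0.5763 -0.0183  0.024 ] depth [ 0.5763 -0.0186  0.0242]
idx outer [ 0.5853 -0.0178  0.024 ] depth [ 0.5847 -0.0183  0.026 ]
pawl piv [ 0.5648 -0.0719  0.02  ] depth [ 0.564  -0.0712  0.023 ]
pawl tip [ 0.5249 -0.0562  0.02  ] depth [ 0.5251 -0.0562  0.0228]
tab top l [ 0.5166 -0.1001  0.048 ] depth [ 0.5165 -0.1     0.0479]
tab top r [ 0.5404 -0.1001  0.048 ] depth [ 0.5401 -0.1003  0.0466]
tab mid [ 0.5286 -0.0966  0.048 ] depth [ 0.5281 -0.0962  0.0482]
rod [ 0.5276 -0.0842  0.02  ] depth [ 0.5273 -0.0838  0.0203]
tab 249 ((528.1170043945312, -99.70994567871094), (23.848278045654297, 8.808317184448242), 6.459234714508057) 0.050071528186519026
plateL [ 0.4572 -0.1411  0.008 ] depth [ 0.4579 -0.1405  0.0092]
plateR [ 0.623 -0.127  0.008] depth [ 0.6256 -0.1288  0.0008]
plateTL [0.4391 0.0513 0.008 ] depth [0.4388 0.0512 0.0068]
plateTR [0.6077 0.0528 0.008 ] depth [6.104e-01 5.440e-02 4.000e-04]
wheel c [ 0.51890865 -0.01214465] R 0.040460911852643396
skirt c [ 0.51883947 -0.01257773] R 0.023282915192498126
```

```bash
python3 - <<'E'
from meas import *
w,im,pose=cloud("b1.npz")
C=np.array([.5187,-.0123]);S=6;N=130*S
# ortho re-rendering at z=.022
out=np.zeros((N,N,3),np.uint8)
mx=np.zeros((N,N),np.float32);my=mx.copy()
for i in range(N):
    for j in range(N):
        X=[C[0]+(j/S-60)/1000,C[1]+(60-i/S)/1000,.022]
        mx[i,j],my[i,j]=proj(X,pose) if (i%6==0 and j%6==0) else (0,0)
mx=cv2.resize(mx[::6,::6],(N,N));my=cv2.resize(my[::6,::6],(N,N))
# resize half-pixel shift correction
mx=mx;out=cv2.remap(im,mx,my,cv2.INTER_CUBIC)
cv2.imwrite("pics/ortho.png",cv2.convertScaleAbs(out[:600,:,::-1],alpha=1.6))
# polar profile
g=cv2.cvtColor(im,cv2.COLOR_RGB2GRAY).astype(np.float32)
ang=np.arange(-1.75,1.75,.03)
for a in ang:
    rr=np.arange(.034,.060,.0005)
    P=np.array([proj([C[0]+q*np.cos(a),C[1]+q*np.sin(a),.022],pose) for q in rr],np.float32)
    pr=cv2.remap(g,P[:,0].reshape(1,-1),P[:,1].reshape(1,-1),cv2.INTER_LINEAR)[0]
    zz=cv2.remap(w[:,:,2].astype(np.float32),P[:,0].reshape(1,-1),P[:,1].reshape(1,-1),cv2.INTER_NEAREST)[0]
    h=zz>.014
    i=np.argmax(~h) if (~h).any() else len(rr)-1
    print(f"{a:.2f} edge {rr[i]*1000:.1f} g@38 {pr[8]:.0f}",end=" | ")
E
```

```text
Traceback (most recent call last):
  File "h.py", line 15, in proj
    m=optics.camera_model("wrist");K=np.array(m["K"]);T=np.array(m["tool_from_camera"]);p,q=pose
ValueError: time passes only in moves, steps and waits
```

```bash
sed -i 's/^def ray/import functools\ncm=functools.lru_cache(None)(lambda n:optics.camera_model(n))\ndef ray/; s/m=optics.camera_model(\(n\|"wrist"\))/m=cm(\1)/' h.py; grep -n camera_model h.py; python3 - <<'E'
from meas import *
w,im,pose=cloud("b1.npz")
C=np.array([.5187,-.0123])
g=cv2.cvtColor(im,cv2.COLOR_RGB2GRAY).astype(np.float32)
for a in np.arange(-1.75,1.3,.03):
    rr=np.arange(.030,.062,.0005)
    P=np.array([proj([C[0]+q*np.cos(a),C[1]+q*np.sin(a),.022],pose) for q in rr],np.float32)
    rm=lambda G,m:cv2.remap(G,P[:,0].reshape(1,-1),P[:,1].reshape(1,-1),m)[0]
    pr=rm(g,cv2.INTER_LINEAR); zz=rm(w[:,:,2].astype(np.float32),cv2.INTER_NEAREST)
    h=zz>.0155
    i=np.argmax(~h) if (~h).any() else len(rr)-1
    print(f"{a:.2f} {rr[i]*1000:.1f} g{pr[14]:.0f}",end=" | ")
E
```

```text
5:cm=functools.lru_cache(None)(lambda n:optics.camera_model(n))
-1.75 40.5 g122 | -1.72 40.5 g120 | -1.69 40.0 g118 | -1.66 40.0 g120 | -1.63 40.0 g122 | -1.60 40.0 g121 | -1.57 40.0 g122 | -1.54 40.0 g119 | -1.51 40.0 g119 | -1.48 47.0 g120 | -1.45 47.0 g120 | -1.42 42.0 g119 | -1.39 39.5 g116 | -1.36 40.0 g116 | -1.33 40.0 g121 | -1.30 39.5 g121 | -1.27 39.5 g120 | -1.24 41.0 g117 | -1.21 41.5 g117 | -1.18 42.0 g120 | -1.15 42.5 g117 | -1.12 43.0 g116 | -1.09 42.5 g118 | -1.06 43.5 g120 | -1.03 44.0 g121 | -1.00 45.0 g121 | -0.97 45.5 g119 | -0.94 46.0 g117 | -0.91 46.5 g116 | -0.88 42.5 g118 | -0.85 32.5 g120 | -0.82 42.5 g120 | -0.79 43.5 g119 | -0.76 43.5 g119 | -0.73 43.5 g121 | -0.70 44.0 g120 | -0.67 37.5 g119 | -0.64 46.5 g120 | -0.61 47.0 g120 | -0.58 41.5 g121 | -0.55 42.0 g118 | -0.52 42.5 g116 | -0.49 42.5 g115 | -0.46 43.0 g114 | -0.43 43.5 g116 | -0.40 44.0 g117 | -0.37 42.5 g114 | -0.34 45.0 g112 | -0.31 46.5 g114 | -0.28 47.0 g115 | -0.25 42.5 g116 | -0.22 42.5 g116 | -0.19 43.0 g118 | -0.16 43.0 g119 | -0.13 42.5 g119 | -0.10 43.5 g120 | -0.07 44.0 g118 | -0.04 44.0 g117 | -0.01 40.5 g117 | 0.02 46.0 g118 | 0.05 46.0 g118 | 0.08 42.5 g118 | 0.11 42.5 g119 | 0.14 43.5 g118 | 0.17 43.5 g119 | 0.20 44.0 g118 | 0.23 44.0 g119 | 0.26 44.5 g119 | 0.29 46.0 g117 | 0.32 46.5 g117 | 0.35 47.0 g118 | 0.38 40.5 g117 | 0.41 40.0 g117 | 0.44 40.0 g117 | 0.47 39.5 g115 | 0.50 39.0 g116 | 0.53 40.0 g115 | 0.56 39.5 g115 | 0.59 40.0 g116 | 0.62 40.5 g114 | 0.65 40.5 g115 | 0.68 40.5 g116 | 0.71 40.5 g116 | 0.74 40.0 g118 | 0.77 40.0 g121 | 0.80 40.0 g120 | 0.83 40.0 g118 | 0.86 40.0 g117 | 0.89 40.5 g118 | 0.92 40.5 g118 | 0.95 39.5 g119 | 0.98 40.0 g97 | 1.01 43.0 g54 | 1.04 56.5 g57 | 1.07 56.5 g57 | 1.10 55.5 g57 | 1.13 55.5 g58 | 1.16 51.5 g53 | 1.19 41.0 g69 | 1.22 39.5 g112 | 1.25 38.0 g118 | 1.28 39.5 g118 |
```

```bash
python3 - <<'E'
from h import *
C=[.5187,-.0122];q=down(.088)
r.reach([*C,.15],q); command_gripper(.05,80)
s=r.read_state();print(s["time_s"],s["joint_positions"],s["contact_force"],s["torque"])
h=r.move_straight([*C,.060],q,speed=.08,max_force=8)
s=snap("c1");print(h,s["time_s"],s["eef_pos"],s["contact_force"],s["torque"],s["grip_width"])
E
```

```text
4.2583 [-1.71393935e-01  4.42738568e-01  1.69050326e+00  1.59647480e-05
  1.00826556e+00  1.31139572e+00] [ 0.22986673 -0.69417485 -0.19868647] [ 0.01366784 -0.01908085 -0.00211874]
False 5.5333 [ 0.51905364 -0.01224244  0.06047065] [-0.77194673  0.46835744  0.24223224] [ 0.02330103  0.00292366 -0.02317222] 0.050109335567134906
```

View pics/c1.png

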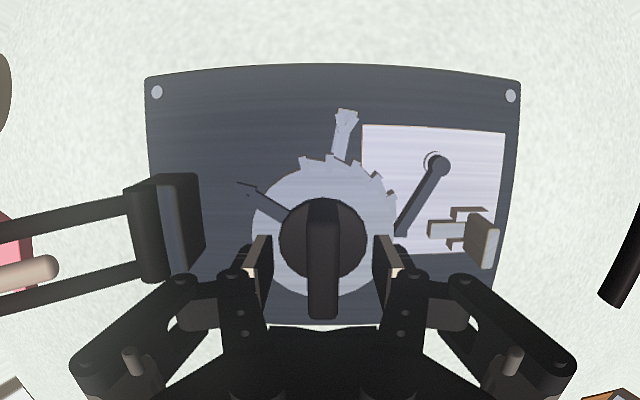

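```bash
python3 - <<'E'
from h import *
def p(): 
    s=r.read_state();print(round(s["time_s"],2),np.round(s["contact_force"],2),np.round(s["torque"],3),"j6",round(s["joint_positions"][5],4),round(s["grip_width"],4),np.round(s["eef_pos"],4));return s
command_gripper(.0,80);s=p()
j=np.array(s["joint_positions"]);j0=j[5];np.save("j.npy",j)
for a in [.1,.2,.3]:
    k=j.copy();k[5]=j0+a;r.movej(k);p()
snap("c2")
E
```

```text
6.0 [-1.18 -0.45  4.81] [-0.107  0.187 -0.052] j6 1.3115 0.0126 [ 0.5188 -0.0123  0.0604]
6.25 [-0.3  -0.18  1.96] [0.02  0.089 0.221] j6 1.4087 0.0128 [ 0.5188 -0.0123  0.0605]
6.5 [-0.6   1.68  2.13] [0.17  0.043 0.23 ] j6 1.507 0.0124 [ 0.5188 -0.0122  0.0605]
6.75 [-0.62  1.58  2.77] [0.314 0.108 0.271] j6 1.6062 0.0129 [ 0.5189 -0.0121  0.0605]
```

View pics/c2.png

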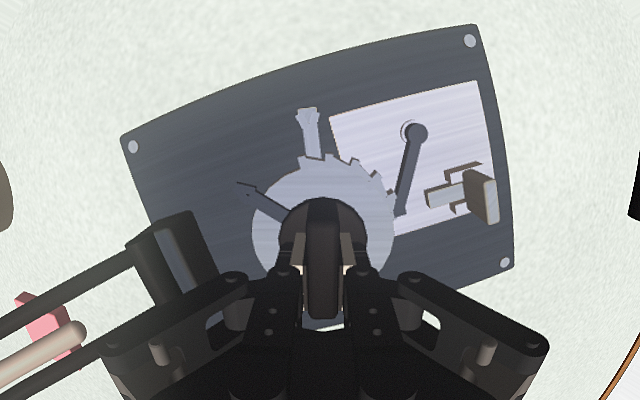

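```bash
python3 - <<'E'
from h import *
j=np.load("j.npy");j0=j[5]
for a in np.r_[np.arange(.36,1.33,.06),1.345]:
    k=j.copy();k[5]=j0+a;r.movej(k);s=r.read_state();print(round(s["time_s"],2),"a",round(a,3),round(s["joint_positions"][5]-j0,3),np.round(s["torque"],3),np.round(s["contact_force"],1))
snap("c3")
im=cv2.imread("pics/c3.png");cv2.imwrite("pics/c3z.png",cv2.resize(im[60:300,180:500],None,fx=2.4,fy=2.4,interpolation=cv2.INTER_CUBIC))
E
```

```text
7.05 a 0.36 0.356 [0.483 0.026 0.307] [0.2 2.7 2.3]
7.3 a 0.42 0.417 [ 0.656 -0.015  0.252] [-0.4  4.8  2.5]
7.55 a 0.48 0.477 [0.877 0.013 0.254] [-0.6  4.9  2.9]
7.8 a 0.54 0.537 [0.909 0.039 0.11 ] [-0.8  6.   3. ]
8.05 a 0.6 0.597 [ 0.948 -0.01   0.063] [0.4 5.6 2.8]
8.3 a 0.66 0.657 [ 0.95  -0.05   0.322] [0.7 5.7 2.2]
8.55 a 0.72 0.717 [ 1.015 -0.021  0.255] [0.5 5.8 2.3]
8.8 a 0.78 0.777 [ 0.991 -0.127  0.292] [-0.   5.8  2.7]
9.05 a 0.84 0.837 [ 1.036 -0.047  0.113] [1.1 7.1 3.6]
9.3 a 0.9 0.897 [ 1.028 -0.095  0.082] [0.8 6.7 2.3]
9.55 a 0.96 0.957 [ 1.054 -0.112  0.202] [1.5 7.1 2.4]
9.8 a 1.02 1.017 [ 1.102 -0.12   0.323] [0.9 6.6 2.1]
10.05 a 1.08 1.077 [ 1.156 -0.179  0.292] [1.3 6.9 1.9]
10.3 a 1.14 1.137 [ 1.064 -0.164  0.15 ] [0.9 7.8 1.4]
10.55 a 1.2 1.197 [ 1.152 -0.147  0.168] [1.4 6.8 2.2]
10.8 a 1.26 1.257 [ 1.148 -0.187  0.131] [1.6 7.4 2.3]
11.05 a 1.32 1.317 [ 1.186 -0.27   0.343] [1.8 7.3 1.3]
11.3 a 1.345 1.342 [ 1.187 -0.202  0.471] [1.7 7.8 2. ]
```

View pics/c3z.png

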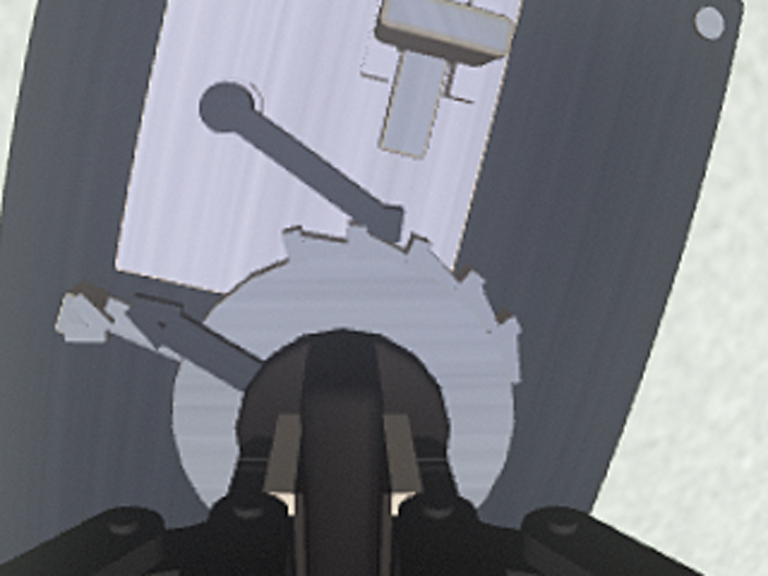

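```bash
python3 - <<'E'
from h import *
j=np.load("j.npy");j0=j[5]
a=1.345
while a>1.17:
    a-=.012
    k=j.copy();k[5]=j0+a;r.movej(k)
    t=[]
    for _ in range(2):
        r.hold(.05);s=r.read_state();t.append(s["torque"])
    t=np.mean(t,0)
    print(round(s["time_s"],2),"a",round(a,3),round(s["joint_positions"][5]-j0,4),np.round(t,3),np.round(s["contact_force"],1))
    if t[2]<.0: break
snap("c4")
im=cv2.imread("pics/c4.png");cv2.imwrite("pics/c4z.png",cv2.resize(im[60:300,180:500],None,fx=2.4,fy=2.4,interpolation=cv2.INTER_CUBIC))
E
```

```text
11.7 a 1.333 1.3295 [ 1.172 -0.239  0.403] [2.3 8.1 2. ]
12.05 a 1.321 1.3175 [ 1.196 -0.224  0.434] [2.  8.  1.7]
12.4 a 1.309 1.3055 [ 1.214 -0.183  0.454] [2.1 7.2 2.2]
12.75 a 1.297 1.2935 [ 1.176 -0.209  0.448] [1.8 7.2 1.2]
13.1 a 1.285 1.2815 [ 1.194 -0.192  0.388] [2.2 8.4 1.5]
13.45 a 1.273 1.2695 [ 1.221 -0.217  0.469] [1.6 7.4 2.1]
13.8 a 1.261 1.2575 [ 1.18 -0.17  0.4 ] [1.5 7.5 2.7]
14.15 a 1.249 1.2457 [ 1.209 -0.242  0.291] [1.8 8.2 1.6]
14.5 a 1.237 1.2342 [ 1.164 -0.188  0.008] [1.1 7.8 2.8]
14.85 a 1.225 1.2227 [ 1.176 -0.159 -0.296] [0.6 7.2 1.3]
```

View pics/c4z.png

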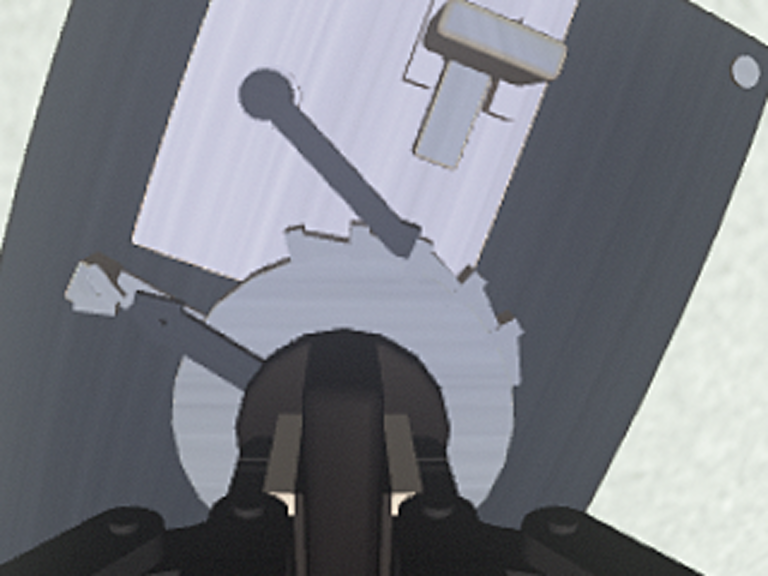

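```bash
python3 - <<'E'
from h import *
j=np.load("j.npy");k=j.copy();k[5]+=1.235;r.movej(k)
s=r.read_state();print(s["torque"])
for w in (.018,.024,.05):
    command_gripper(w,20);s=r.read_state();print(round(s["time_s"],2),np.round(s["torque"],3),np.round(s["contact_force"],1),s["grip_width"])
r.hold(.4)
s=snap("c5");print(s["eef_pos"],s["time_s"])
im=cv2.imread("pics/c5.png");cv2.imwrite("pics/c5z.png",cv2.resize(im[60:300,180:500],None,fx=2.4,fy=2.4,interpolation=cv2.INTER_CUBIC))
E
```

```text
[ 1.12960136 -0.15909555 -0.05117861]
15.38 [ 0.003  0.057 -0.054] [-0.2 -0.5 -0.5] 0.01808848147700007
15.62 [-0.014  0.009  0.048] [-0.9  0.6  0. ] 0.02419581468307026
15.98 [ 0.052 -0.03  -0.018] [ 0.2 -0.1 -0.4] 0.04991579025130367
[ 0.51884703 -0.01227186  0.06044314] 16.3833
```

View pics/c5z.png

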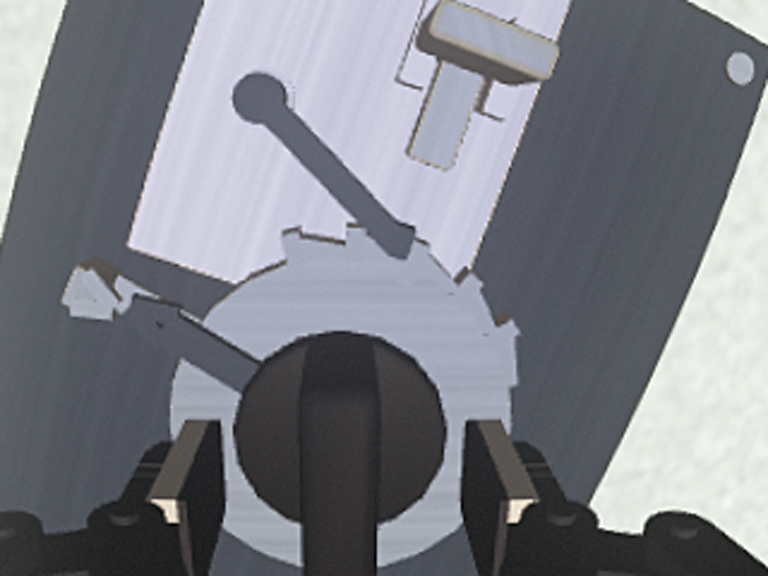

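```bash
python3 - <<'E'
from h import *
p=r.read_state()["eef_pos"];r.move_straight([p[0],p[1],.15],speed=.12)
d=np.array([-.088,.996,0]);F=np.array([.5285,-.104,0]);q=down(np.pi/2+.088)
S=F-.032*d
r.reach([S[0],S[1],.15],q);command_gripper(0,20)
snap("d0")
h=r.move_straight([S[0],S[1],.050],q,speed=.1,max_force=10)
s=snap("d1");print(h,s["time_s"],s["eef_pos"],s["contact_force"],s["grip_width"])
E
```

```text
False 21.625 [ 0.53175109 -0.13604041  0.05058804] [ 0.63423833  0.23984457 -0.10999448] 0.0002607013110267175
```

View pics/d1.png

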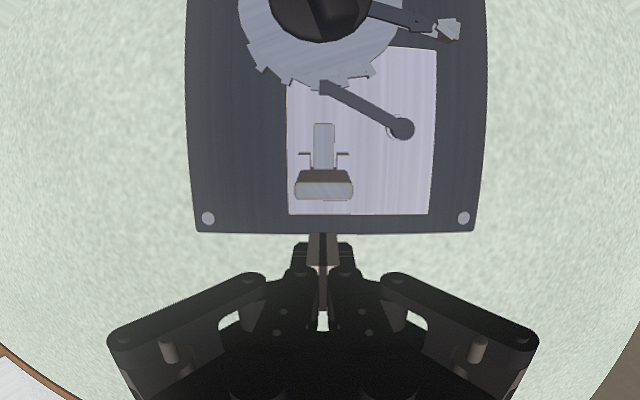

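View pics/d0.png

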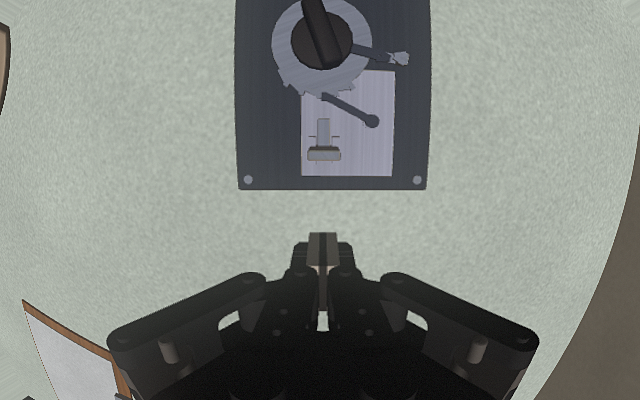

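Picture d1 shows the tab (323,190) directly in line with the closed fingers (322,250), and the pawl tip (322,90) still behind its tooth. I'll push now.

```bash
python3 - <<'E'
from h import *
d=np.array([-.088,.996,0]);F=np.array([.5285,-.104,.050]);q=down(np.pi/2+.088)
S=F-.032*d
n=0
for a in [.012]+list(np.arange(.016,.046,.003)):
    h=r.move_straight(S+a*d,q,speed=.03,max_force=8);s=r.read_state()
    print(round(a,3),h,round(s["time_s"],2),np.round(s["contact_force"],1),round(float((s["eef_pos"]-S)@d),4))
    if h: break
snap("d2")
E
```

```text
0.012 False 22.23 [-1.1 -0.7 -0.1] 0.0122
0.016 False 22.51 [-0.3 -0.3 -0.1] 0.0162
0.019 False 22.76 [ 0.1 -0.3  0.1] 0.0191
0.022 False 23.01 [-0.4  0.6 -0.4] 0.0221
0.025 False 23.26 [ 0.2 -0.2 -0.5] 0.0252
0.028 False 23.51 [ 0.  -0.7 -1. ] 0.0282
0.031 False 23.76 [ 0.3 -0.4  0.8] 0.0313
0.034 False 24.01 [ 0.6 -0.2 -0.4] 0.0343
0.037 False 24.26 [ -1.2 -11.9  -1.3] 0.035
0.04 False 24.51 [ -2.2 -23.1  -4.2] 0.0354
0.043 False 24.76 [ -3.3 -36.8  -5.9] 0.0358
```

View pics/d2.png

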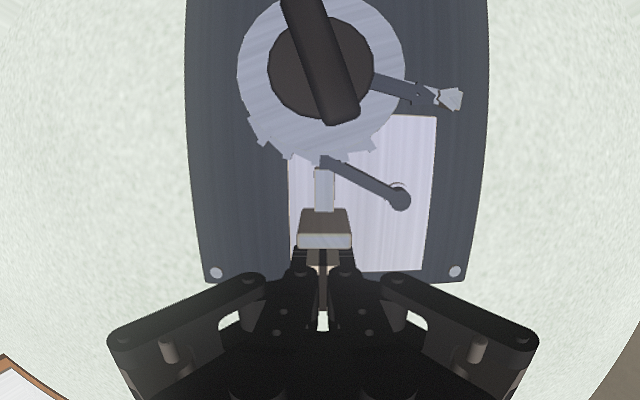

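```bash
python3 - <<'E'
from meas import *
d=np.array([-.088,.996,0]);F=np.array([.5285,-.104,.050]);q=down(np.pi/2+.088)
S=F-.032*d
r.move_straight(S+.030*d,q,speed=.05);print(r.read_state()["contact_force"])
r.move_straight(S-.01*d,q,speed=.1)
s=snap("d3");print(s["time_s"],s["contact_force"])
for f in ("d1.npz","d3.npz"):
    w,im,pose=cloud(f)
    t=w.reshape(-1,3);t=t[(t[:,2]>.043)&(t[:,2]<.052)&(abs(t[:,0]-.5285)<.02)&(t[:,1]<-.06)&(t[:,1]>-.115)]
    print(f,len(t),cv2.minAreaRect((t[:,:2]*1000).astype(np.float32)))
im=cv2.imread("pics/d3.png");cv2.imwrite("pics/d3z.png",cv2.resize(im[0:260,160:500],None,fx=2.3,fy=2.3,interpolation=cv2.INTER_CUBIC))
E
```

```text
[-0.69860229 -0.19454002 -0.11946338]
25.7667 [ 0.08807935 -0.28519819  0.36284754]
d1.npz 1139 ((528.3276977539062, -99.29346466064453), (23.919450759887695, 7.976541996002197), 4.715057849884033)
d3.npz 1190 ((527.0134887695312, -85.97193908691406), (23.67455291748047, 7.6710028648376465), 5.211670398712158)
```

View pics/d3z.png

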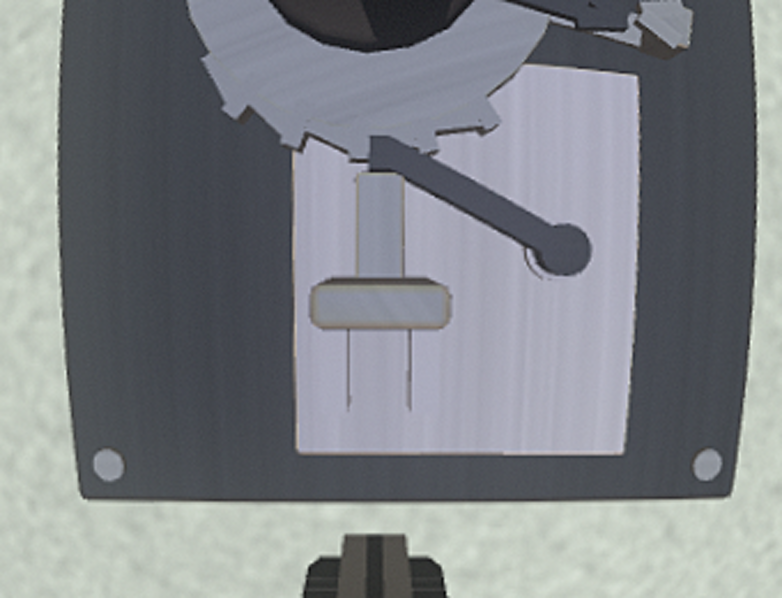

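```bash
python3 - <<'E'
from meas import *
z=np.load("d0.npz");r.move_straight(z["p"],z["q"],speed=.12);r.hold(.1);s=snap("d4");print(s["time_s"])
for f in ("d0.npz","d4.npz"):
    w,im,pose=cloud(f)
    t=w.reshape(-1,3);t=t[(t[:,2]>.043)&(t[:,2]<.052)&(abs(t[:,0]-.5285)<.02)&(t[:,1]<-.06)&(t[:,1]>-.115)]
    print(f,len(t),cv2.minAreaRect((t[:,:2]*1000).astype(np.float32)),t.mean(0), pose[0])
ims=[cv2.imread(f"pics/{n}.png")[20:200,225:435] for n in("d0","d4")]
cv2.imwrite("pics/cmp.png",cv2.resize(np.hstack(ims),None,fx=1.9,fy=3,interpolation=cv2.INTER_CUBIC))
E
```

```text
26.9
d0.npz 368 ((527.6591796875, -99.56932830810547), (23.233375549316406, 7.7503485679626465), 5.022099494934082) [ 0.52765298 -0.09938591  0.04778392] [ 0.53131577 -0.13586858  0.15000011]
d4.npz 391 ((526.9180908203125, -85.9368667602539), (23.589506149291992, 8.101835250854492), 5.360719203948975) [ 0.52665493 -0.08583834  0.04771765] [ 0.53083188 -0.13573751  0.14903498]
```

View pics/cmp.png

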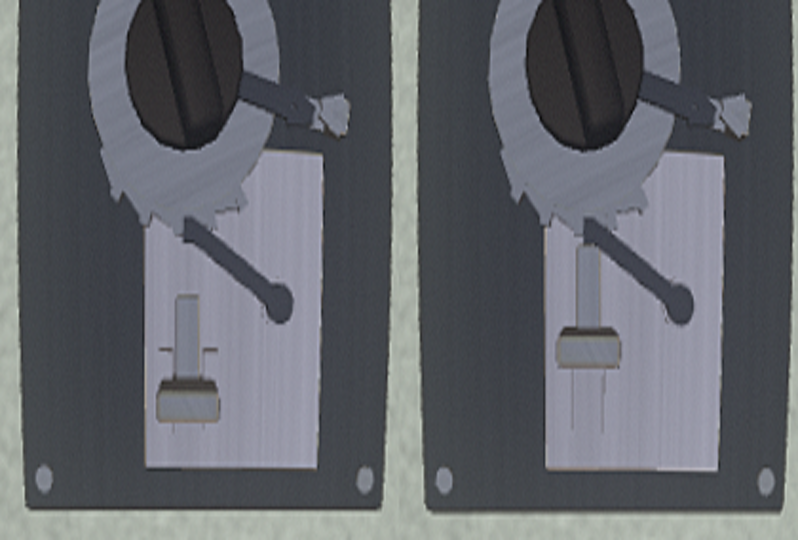

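```bash
python3 - <<'E'
from meas import *
w,im,pose=cloud("d3.npz")
ex=np.array([.996,.088]);ey=np.array([-.088,.996]);C=np.array([.5187,-.0122])
P=w[:,:,:2]-C;X=P@ex;Y=P@ey;Z=w[:,:,2]
ci=np.unravel_index(np.nanargmin(abs(X-.002)*0+np.hypot(X-.004,Y+.055)),X.shape);print(ci)
for u in (318,321,324,327,330,333):
    print(u,[(v,round(Y[v,u]*1000,1),round(X[v,u]*1000,1),round(Z[v,u]*1000,1),int(im[v,u].mean())) for v in range(54,90,2)])
# tab across
print([(v,round(Y[v,324]*1000,1),round(Z[v,324]*1000,1),int(im[v,324].mean())) for v in range(112,150,2)])
E
python3 - <<'E'
import cv2
im=cv2.imread("pics/d3.png")
cv2.imwrite("pics/d3y.png",cv2.resize(cv2.convertScaleAbs(im[40:150,270:400],alpha=1.4),None,fx=5,fy=5,interpolation=cv2.INTER_CUBIC))
E
```

```text
(np.int64(88), np.int64(329))
318 [(54, np.float64(-38.7), np.float64(-1.3), np.float64(22.0), 143), (56, np.float64(-39.9), np.float64(-1.3), np.float64(23.5), 142), (58, np.float64(-40.6), np.float64(-1.3), np.float64(21.4), 144), (60, np.float64(-41.8), np.float64(-1.3), np.float64(23.2), 147), (62, np.float64(-42.7), np.float64(-1.3), np.float64(22.6), 145), (64, np.float64(-43.7), np.float64(-1.3), np.float64(22.6), 145), (66, np.float64(-44.8), np.float64(-1.3), np.float64(23.9), 146), (68, np.float64(-45.6), np.float64(-1.3), np.float64(23.0), 154), (70, np.float64(-45.9), np.float64(-1.4), np.float64(17.6), 50), (72, np.float64(-46.1), np.float64(-1.5), np.float64(11.6), 180), (74, np.float64(-47.2), np.float64(-1.5), np.float64(12.0), 137), (76, np.float64(-49.2), np.float64(-1.3), np.float64(20.6), 150), (78, np.float64(-50.0), np.float64(-1.4), np.float64(19.4), 153), (80, np.float64(-51.0), np.float64(-1.4), np.float64(19.3), 152), (82, np.float64(-52.0), np.float64(-1.3), np.float64(20.5), 150), (84, np.float64(-52.9), np.float64(-1.4), np.float64(19.2), 152), (86, np.fl
[... 6188 characters left out ...]
64(20.4), 131), (122, np.float64(-70.4), np.float64(39.1), 76), (124, np.float64(-70.9), np.float64(46.2), 142), (126, np.float64(-71.5), np.float64(49.0), 143), (128, np.float64(-72.3), np.float64(48.6), 144), (130, np.float64(-73.2), np.float64(47.3), 144), (132, np.float64(-73.9), np.float64(48.2), 146), (134, np.float64(-74.7), np.float64(48.3), 147), (136, np.float64(-75.4), np.float64(48.6), 146), (138, np.float64(-76.3), np.float64(48.0), 150), (140, np.float64(-77.0), np.float64(48.0), 138), (142, np.float64(-77.9), np.float64(47.4), 112), (144, np.float64(-82.6), np.float64(13.0), 163), (146, np.float64(-83.7), np.float64(12.1), 165), (148, np.float64(-84.9), np.float64(10.9), 168)]
```

View pics/d3y.png

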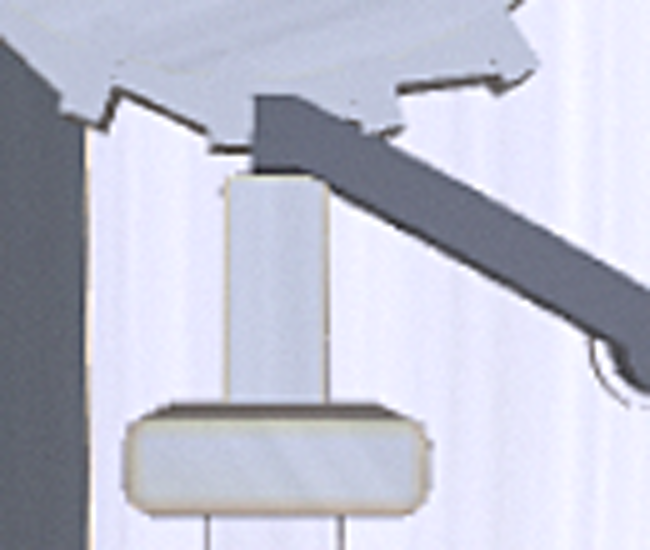

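```bash
python3 - <<'E'
from meas import *
d=np.array([-.088,.996,0]);F=np.array([.5285,-.104,.048]);q=down(np.pi/2+.088)
S=F-.032*d
r.move_straight(S,q,speed=.12)
r.move_straight(S+.029*d,q,speed=.05);r.hold(.2)
f0=np.mean([ (r.hold(.03),r.read_state()["contact_force"]@d)[1] for _ in range(5)])
for a in np.arange(.030,.040,.0006):
    r.move_straight(S+a*d,q,speed=.02);fs=[];xs=[]
    for _ in range(3): r.hold(.03);s=r.read_state();fs.append(s["contact_force"]@d-f0);xs.append((s["eef_pos"]-S)@d)
    f=np.mean(fs);print(round(a,4),round(s["time_s"],2),round(f,2),round(np.mean(xs),5))
    if f<-8: break
E
```

```text
0.03 29.4 0.17 0.03003
0.0306 29.75 -0.1 0.03061
0.0312 30.1 -0.19 0.03121
0.0318 30.45 0.23 0.0318
0.0324 30.8 0.31 0.03242
0.033 31.15 -0.07 0.03301
0.0336 31.5 -0.16 0.0336
0.0342 31.85 -0.25 0.0342
0.0348 32.2 -1.43 0.03466
0.0354 32.55 -5.16 0.03478
0.036 32.9 -8.33 0.03487
```

```bash
python3 - <<'E'
from meas import *
z=np.load("d3.npz");r.move_straight(z["p"],z["q"],speed=.1);z=np.load("d0.npz");r.move_straight(z["p"],z["q"],speed=.12);r.hold(.1);s=snap("e1");print(s["time_s"],s["contact_force"])
w,im,pose=cloud("e1.npz")
t=w.reshape(-1,3);t=t[(t[:,2]>.043)&(t[:,2]<.052)&(abs(t[:,0]-.5285)<.02)&(t[:,1]<-.06)&(t[:,1]>-.115)]
print(cv2.minAreaRect((t[:,:2]*1000).astype(np.float32)),t.mean(0),pose[0])
C=np.array([.5187,-.0122])
# same-row comparison of tab and plate-edge pixel rows
for f in("d0.npz","e1.npz"):
    g=np.load(f)["im"].mean(2); print(f,g[95:195,324].astype(int).tolist())
cv2.imwrite("pics/e1z.png",cv2.resize(cv2.imread("pics/e1.png")[10:200,220:440],None,fx=3,fy=3,interpolation=cv2.INTER_CUBIC))
E
```

```text
34.6 [ 0.07401946  0.24275148 -0.67487058]
((526.9608154296875, -85.93232727050781), (23.53239631652832, 7.99641752243042), 4.955300331115723) [ 0.52671388 -0.08584691  0.04778522] [ 0.53086334 -0.13574516  0.14906737]
d0.npz [70, 67, 68, 69, 67, 47, 137, 148, 144, 145, 144, 144, 143, 143, 145, 143, 143, 146, 145, 143, 143, 145, 148, 112, 115, 130, 129, 129, 127, 129, 128, 130, 127, 127, 126, 127, 128, 129, 126, 129, 130, 127, 128, 129, 128, 128, 128, 127, 129, 135, 110, 81, 63, 67, 62, 93, 117, 130, 131, 128, 127, 124, 127, 125, 121, 119, 148, 148, 145, 146, 146, 145, 146, 145, 148, 147, 147, 148, 150, 153, 130, 70, 69, 73, 73, 72, 72, 74, 71, 74, 74, 74, 73, 68, 55, 159, 181, 175, 173, 176]
e1.npz [69, 68, 67, 70, 67, 62, 79, 119, 136, 130, 130, 131, 132, 130, 129, 132, 130, 131, 129, 129, 131, 130, 130, 130, 130, 131, 130, 130, 132, 131, 132, 132, 132, 128, 92, 59, 61, 117, 129, 126, 125, 126, 126, 127, 130, 126, 116, 108, 148, 146, 146, 146, 143, 146, 146, 147, 145, 146, 146, 146, 145, 147, 146, 146, 148, 145, 148, 147, 148, 148, 146, 149, 149, 150, 148, 148, 149, 148, 150, 150, 145, 121, 65, 71, 75, 72, 73, 71, 74, 73, 74, 76, 73, 72, 64, 97, 146, 177, 171, 172]
```

View pics/e1z.png

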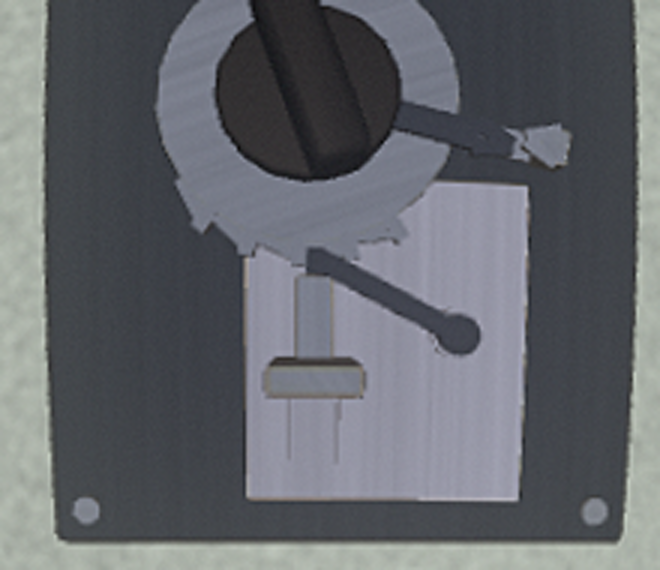

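```bash
python3 - <<'E'
from h import *
s=r.read_state();print(s["time_s"],s["contact_force"]);r.finish_job()
E
```

```text
34.65 [ 0.09228145 -0.84652688  0.76100515]
the job is handed in; nothing more can be done
```

The wheel is retensioned and the lock slide is pushed home against a hard stop. The job was handed in at about 34.7 s, but two points about the slide remain uncertain.

**Wheel:** I turned the knob about 1.34 rad clockwise, past the third tooth. I then eased it back in 0.012 rad steps until the spring torque left the gripper, at about 1.235 rad, and opened the gripper. The knob did not move when I let go. The last pictures show the pawl dropped in behind the third tooth. The pointer is about 0.065 rad (3.5 mm) past the index finger by my estimate.

**Lock slide:** I pushed it until it stopped hard, and a second gentle push of about 8 N did not move it further. Its nose is about 0.7 mm behind the pawl, and the robot was clear of everything at hand-in.

**Checks that disagreed or went wrong:**
- **Travel:** the cameras showed 13.4–13.6 mm of slide travel, not the nominal 16 mm. From the hard stop and the small gap to the pawl I took it as fully home, perhaps because it did not start fully drawn out. I could not confirm that, and the pass limit is 13.5 mm.
- **Push force:** the first push reached about 37 N on the tab. My force limit restarted with each small step, so it never stopped the push. The pictures show no harm, but I can't rule out that the nose's corner touched the pawl during that push, which could have passed the pawl's 25 N limit.

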